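Level the sprung outfeed leaf

ROBOT

A 7-joint arm with a two-finger parallel gripper is mounted at the origin on a cart in front of the work surface, level with it; the furniture and walls round the work are solid. World frame = base frame: x ahead of the robot, y to its left, z up, the work surface at z = 0. Lengths are in m, angles in rad, forces in N, time in s.
With the tool pointing down it reaches from about 0.4 to 0.75 m from the base axis. Payload 19.5 kg.
Tool frame: the origin (TCP) lies midway between the tips of the shut fingers; the grasp point (between the pads) lies ctrl.grip_point_offset behind it (ctrl.grip_point_offset is the distance from the TCP to the grasp point, in m); z points along the fingers, y is the line along which they close (so a half turn about z gives the same grasp; the last joint's range is limited). The gripper opens to 85 mm and grips with 20 to 120 N. Pads are 22 mm wide; open, the fingers measure 114 mm over their backs; the gripper's body (76 mm by 85 mm) begins 54 mm behind the grasp point. The pads swing forward as they close: fully open they stand 13 mm farther back than shut.
Start: joints at [1.087, 0.707, -0.028, 1.485, 0.022, 0.951, -0.075], TCP at [0.246, -0.52, 0.231] pointing down, gripper open.
Joint ranges: [-2.71, 2.71], [-0.32, 2.16], [-1.57, 1.52], [0, 2.45], [-1.46, 4.6], [0, 2.02], [-2.83, 2.83]. Speed limits (rad/s): [1.89, 1.89, 2.57, 2.57, 3.01, 3.01, 3.01].

INTERFACE

Orientations are given as a unit quaternion [x, y, z, w].
In Python, from station import ctrl, imaging, order gives the robot as it stands.
- The arm moves only by the shell command python3 -m jog 'ROWS' [FORCE]. ROWS is JSON, a list of rows, each an object with "turn": the turn, a rotation vector about the world's x, y, z in degrees, a list of three; "delta_pos": the shift along the world's x, y, z in units of 50 mm (1.0 is 50 mm), a list of three; "grip": the opening, from 0 (shut) to 1 (fully open). A call has 1 to 20 rows; each row is the pose to reach, as a shift and turn from the pose commanded when the call began; what a row does not reach only later rows make up. A row lasts 1/8 s, in which the tool goes at most 62.5 mm and 10.7 degrees, less where a joint would pass 70% of its speed; a pose out of reach is approached as far as the arm can. A call with a gripper value outside its range is refused whole. The fingers move at their own pace and stop on an object; FORCE is the grip in N (left out, the last holds). Time passes only in rows, so rows that repeat a pose let the fingers close. It gives the time, the measured TCP pose, the force, the opening and the grip force at its end, in the units of the state.
- ctrl.state(): the state, without advancing time (a new reading comes with each control period).
- imaging.read_camera(name): name is "scene" or "top"; returns a dict with "image" (400x640x3 uint8, red, green, blue), "camera_matrix" (3x3 intrinsics, pixels), "k1" (the pictures are not rectified: a ray, as slopes to the right and down, at radius r is drawn at 1 + k1 r^2 times it, then the intrinsics apply), "cam_to_world" (4x4, takes a point from camera to world coordinates). Camera axes: x right, y down, z forward; pixel columns grow to the right and rows downward; lengths in m; the calibration is good to about 2 mm. A picture is of the moment at which its call begins. There is no depth.
- order.finish_job(): hands the job in; it is judged then, once.
The state is a dict: "clock": time; "joint_positions": joint angles; "qvel": joint speeds; "effort": joint torques, N m; "tool_pos": TCP position; "tcp_rot": TCP orientation; "wrist_force": force on the tool from outside, world axes, zero at the start; "torque": the same for the moment, N m; "opening": finger opening in m; "finger_force": force on a finger pad.
Only numpy, scipy, OpenCV 4.12 (cv2) and the standard library are available. Lean on these libraries where they do the work, as an engineer would, in place of code of your own. Each camera call takes 0.05 s, during which the arm holds its last target. There are 200 camera calls.

TASK

Put the finished wooden block that lies on the sprung outfeed leaf into the blue tote, then stand the red spirit level lengthwise on the cleared leaf. The leaf must be level under load: set its levelling foot with the black knob so that, while you press the spirit level down and the leaf is seated on its foot, the bubble lies between the two lines of its vial. Finish still pressing on the level with an ordinary hand push, seated and bubble centred, and do not let go, so that I can lock the foot; leave the pencil, the star knob and the blue screwdriver where they lie.

Things in the scene. Friction and masses are not known exactly. Their poses are not given: they have to be found in the camera images.
- bracket: Fixed grey steel bracket of the outfeed leaf, base plate 130 (x) x 290 (y) x 6 mm on the bench. Origin at the centre of its underside, its y axis runs from the foot (y = -100 mm) to the hinge (y = +115 mm, hinge axis along x, 70 mm up). Its yaw gives the direction of the leaf.
- leaf: Hinged plywood leaf, 104 x 175 (y) mm. Origin on the hinge axis, y towards the hinge; the flat top is at z = +10 mm, from y = -178 to -5 mm. A lift spring holds its free end (-y, knob end) up, 0.055 rad above level, even with the level on it. 5 N near the free end (10 to be sure) sink it there 10 to 20 mm until its foot stands on the pad: only then do leaf and bubble show the foot's setting.
- leaf_mid (a point): Centre of the leaf's top face: the place for the level's underside. Axes as the leaf's.
- knob_grip (a point): On the axis (leaf z) of the black fluted knob (35 mm diameter, 25 mm high) at the leaf's free end, 6 mm under its top; 8 mm of air below it. Turns with 0.06 N m, stays where it is left, does not rise or sink on the leaf. Clockwise seen from above screws the foot out and so raises the seated leaf. Stops 6.2 rad apart.
- foot: Threaded stem with rubber tip under the knob, carried by the leaf, 215 mm from the hinge axis. 1 rad of knob moves it 2 mm: 0.0093 rad of the seated leaf, about 5.6 mm of bubble. At the start it is 1 to 2 rad of knob too far in, so that the pressed leaf sits too low at the knob.
- pad: Round rubber pad, 44 mm across, on the base plate, under the foot. Its top is 10 mm above the bench.
- level: Red spirit level with black ends, 24 (x) x 140 (y, length) x 36 mm (z), 0.22 kg, at first standing on the bench to the right of the fence. Origin at the centre of its underside. It may be pressed anywhere on its top, best on the third nearer the knob (either end may point there).
- vial_mid (a point): Middle between the two black lines (22 mm apart, across the level) of the yellow-green vial in the top of the level, 30 mm above its underside.
- bubble_mid (a point): Centre of the pale bubble (16 mm long). It runs along the vial (level y) to its higher end, 0.6 mm per 0.001 rad of slope, at most 18 mm either way, and takes about 1 s to come to rest. Between the lines: within 3 mm of vial_mid.
- block: Finished wooden block, 38 (x) x 70 (y) x 16 mm (z), origin at the centre of its underside; lies on the leaf.
- tote: Fixed blue open tote, outside 165 (x) x 125 (y) x 55 mm high, walls 4 mm, origin at the centre of its underside. An earlier block lies at its +x end (from x = +34 mm on, 21 mm high); the rest of the floor is free.
- pencil: Red flat carpenter's pencil, 178 mm long, on the bench near the level's far end; leave alone.
- star_knob: Black star knob with stud, 36 x 35 x 40 mm, on the bench near the robot; leave alone.
- driver: Blue screwdriver, 186 mm long, on the bench to the right of the level; leave alone.

How it is judged:
On the way, in this order (a step that is already met when the one before it is completed fails the run):
1. the finished block lies in the tote, let go (x of block in the frame of tote between -0.08 and 0.08 m and y of block in the frame of tote between -0.06 and 0.06 m and height (world z) of block below 0.045 m and contact force between the fingers and block below 0.2 N), for 0.2 s.
2. the spirit level stands lengthwise on the leaf, let go (z of level in the frame of leaf between 0.006 and 0.014 m and horizontal distance between level and leaf_mid below 0.04 m and angle between the y axis of level and the y axis of leaf, either way round below 0.2 rad and angle between the z axis of level and the z axis of leaf, either way round below 0.03 rad and contact force between level and leaf above 0.5 N and contact force between the fingers and level below 0.2 N), for 0.2 s.
At the end, for the whole second after the job is handed in: Block in the tote; level flat and lengthwise on the leaf (45 mm, 0.2 rad); fingers press it with 2 to 40 N, the foot bears on its pad with over 1 N, the bubble's centre is within 3 mm of the vial's middle, at rest, still pressed through the last second (x of block in the frame of tote between -0.08 and 0.08 m and y of block in the frame of tote between -0.06 and 0.06 m and height (world z) of block below 0.045 m and z of level in the frame of leaf between 0.006 and 0.014 m and horizontal distance between level and leaf_mid below 0.045 m and angle between the y axis of level and the y axis of leaf, either way round below 0.2 rad and angle between the z axis of level and the z axis of leaf, either way round below 0.03 rad and contact force between level and leaf above 2 N and contact force between the fingers and level between 2 and 40 N and contact force between foot and pad above 1 N and y of bubble_mid in the frame of level between -0.003 and 0.003 m and linear speed of level below 0.02 m/s); the arm keeps its last pose, push and grip.
It fails at once if the pencil, the star knob or the blue screwdriver is shifted by more than 30 mm (distance of any of pencil, star_knob, driver from where it was at the start of the episode above 0.03 m).
It also fails if it takes over 72 s, if anything falls off the work surface, if the arm or the gripper's body presses on something with over 40 N, if the wrist force passes 120 N, or if a joint passes its speed limit or range.

## Working session

There is one attempt and no reset: what is moved stays moved. The work goes in short steps, Python scripts to look and compute and a shell command to move; the robot and the scene stay as the last step left them, time stands still between calls to the robot, and variables do not carry over. Pictures are saved under pics/ and viewed, at most 10 in all, crops included, and the job is handed in when it is done.

```bash
mkdir -p pics; cat > h.py <<'E'
import numpy as np, cv2
from station import ctrl, imaging, order
def cam(n,save=None):
    d=imaging.read_camera(n); d={k:(np.array(v) if k!='k1' else v) for k,v in d.items()}
    if save: cv2.imwrite(save,d['image'][:,:,::-1])
    return d
def ray(d,uv):
    D=np.array([d['k1'],0,0,0],float)
    p=cv2.undistortPoints(np.array(uv,float).reshape(-1,1,2),d['camera_matrix'].astype(float),D).reshape(-1,2)
    T=d['cam_to_world']; return T[:3,3],np.c_[p,np.ones(len(p))]@T[:3,:3].T
def plane(d,uv,z):
    o,r=ray(d,uv); return o+r*((z-o[2])/r[:,2])[:,None]
def proj(d,P):
    T=np.linalg.inv(d['cam_to_world']); 
    return cv2.projectPoints(np.array(P,float).reshape(-1,1,3),cv2.Rodrigues(T[:3,:3])[0],T[:3,3],d['camera_matrix'].astype(float),np.array([d['k1'],0,0,0],float))[0].reshape(-1,2)
E
python3 - <<'E'
from h import *
for n in('top','scene'):
    d=cam(n,f'pics/{n}0.png'); print(n,d['camera_matrix'].tolist(),d['k1'],d['cam_to_world'].round(3).tolist())
print(ctrl.grip_point_offset); print(ctrl.state())
E
```

```text
top [[387.25365058046333, 0.0, 321.46394195764435], [0.0, 387.25365058046333, 192.76837506796488], [0.0, 0.0, 1.0]] -0.015801391769794094 [[0.022, -0.983, 0.183, 0.359], [-1.0, -0.021, 0.003, -0.096], [0.001, -0.183, -0.983, 1.089], [0.0, 0.0, 0.0, 1.0]]
scene [[487.9784023668438, 0.0, 328.3552562654385], [0.0, 487.9784023668438, 192.34732177706107], [0.0, 0.0, 1.0]] -0.0766942620985327 [[-0.8, -0.373, 0.47, -0.063], [-0.6, 0.509, -0.617, 0.71], [-0.009, -0.776, -0.631, 0.915], [0.0, 0.0, 0.0, 1.0]]
0.0187
{'clock': 0.1, 'joint_positions': array([ 1.0872904 ,  0.70703024, -0.02761983,  1.48491127,  0.02197265,
        0.9508819 , -0.07546017]), 'qvel': array([-0.00018773, -0.00098792, -0.00146764,  0.0016402 ,  0.00198546,
       -0.00155084, -0.00084027]), 'effort': array([ 9.47058033e-04, -8.84299636e+01,  1.23603534e+00, -2.36451960e+01,
        1.69740280e-02,  5.15933905e-03, -4.67934137e-05]), 'tool_pos': array([ 0.24577217, -0.5195921 ,  0.23088987]), 'tcp_rot': array([ 9.75697195e-01,  2.19122722e-01, -1.02833259e-04, -4.53361451e-04]), 'wrist_force': array([-0.19090269, -0.45847348, -0.70429355]), 'torque': array([ 0.03111811, -0.02025709, -0.02139999]), 'finger_force': 0.0, 'opening': 0.08525955186395984}
```

View pics/top0.png

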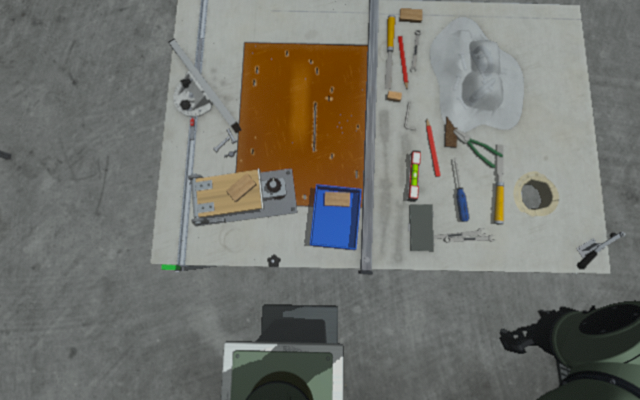

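View pics/scene0.png

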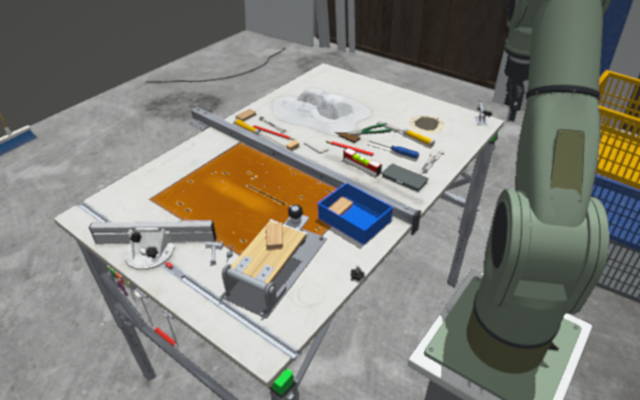

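The top view shows the leaf at (228,193), block at (242,187), knob at (274,185), tote at (335,217), level at (414,175), pencil at (432,147), driver at (460,190) and star knob at (274,260). The scene view shows the same layout, with no overlaps.

```bash
python3 - <<'E'
from h import *
d=cam('top'); im=d['image']
c=cv2.resize(im[145:265,185:435],None,fx=3.2,fy=3.2,interpolation=cv2.INTER_CUBIC); cv2.imwrite('pics/c1.png',c[:,:,::-1])
s=cam('scene'); c=cv2.resize(s['image'][135:315,215:435],None,fx=3.3,fy=3.3,interpolation=cv2.INTER_CUBIC); cv2.imwrite('pics/c2.png',c[:,:,::-1])
hsv=cv2.cvtColor(im,cv2.COLOR_RGB2HSV)
def comp(m,roi,z,name):
    u0,v0,u1,v1=roi; k=np.zeros(m.shape,np.uint8); k[v0:v1,u0:u1]=m[v0:v1,u0:u1]*255
    n,l,st,ce=cv2.connectedComponentsWithStats(k); i=1+np.argmax(st[1:,4])
    pts=np.argwhere(l==i)[:,::-1]; P=plane(d,pts,z)[:,:2].astype(np.float32)
    print(name,st[i].tolist(),ce[i].round(1),'world c',P.mean(0).round(4),'rect',[np.round(x,4) for x in cv2.minAreaRect(P)]); return pts
H,S,V=[hsv[...,i].astype(int) for i in range(3)]
comp((H>100)&(H<125)&(S>130),(295,175,370,260),.055,'tote')
comp(((H<8)|(H>172))&(S>120),(404,140,424,205),.036,'level red')
comp((H>25)&(H<50)&(S>100),(404,140,424,205),.03,'vial')
comp(V<60,(262,172,290,200),.1,'knob')
comp((H>8)&(H<25)&(S>70),(190,165,263,222),.085,'leaf wood')
print(hsv[188,238:248].tolist(),hsv[195,215:225].tolist())
E
```

```text
tote [310, 185, 51, 65, 2325] [335.  220.9] world c [ 0.4755 -0.1307] rect [array([ 0.4875, -0.1316]), array([0.1237, 0.1643]), np.float64(85.382)]
level red [410, 175, 1, 9, 9] [410. 179.] world c [ 0.599  -0.3386] rect [array([ 0.599 , -0.3386]), array([0.    , 0.0229]), np.float64(88.8257)]
vial [411, 164, 7, 22, 117] [414.2 174.3] world c [ 0.6141 -0.3521] rect [array([ 0.614 , -0.3523]), array([0.0162, 0.0611]), np.float64(85.0752)]
knob [266, 179, 15, 13, 94] [273.2 186. ] world c [0.558  0.0331] rect [array([0.5606, 0.0338]), array([0.032 , 0.0366]), np.float64(1.2432)]
leaf wood [196, 165, 67, 52, 2261] [232.8 191. ] world c [0.5454 0.1413] rect [array([0.5506, 0.1476]), array([0.125 , 0.1798]), np.float64(9.4934)]
[[18, 95, 153], [17, 97, 150], [18, 98, 151], [17, 99, 150], [18, 97, 152], [17, 96, 156], [17, 95, 159], [18, 95, 159], [17, 96, 164], [18, 95, 163]] [[20, 96, 156], [20, 95, 155], [20, 96, 154], [19, 97, 152], [19, 93, 151], [20, 94, 149], [19, 94, 149], [19, 94, 147], [20, 95, 147], [20, 95, 148]]
```

View pics/c1.png

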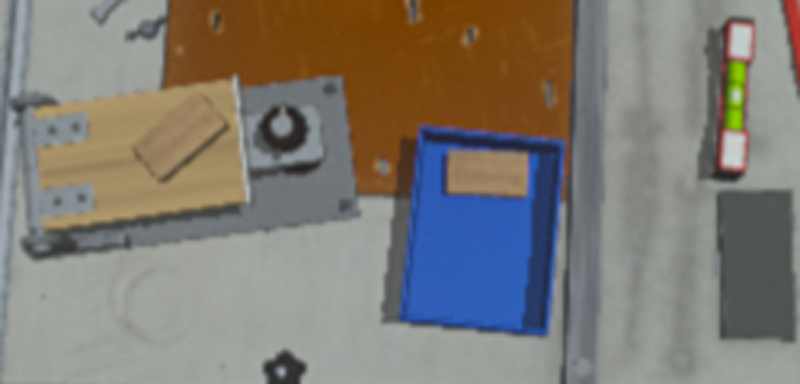

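View pics/c2.png

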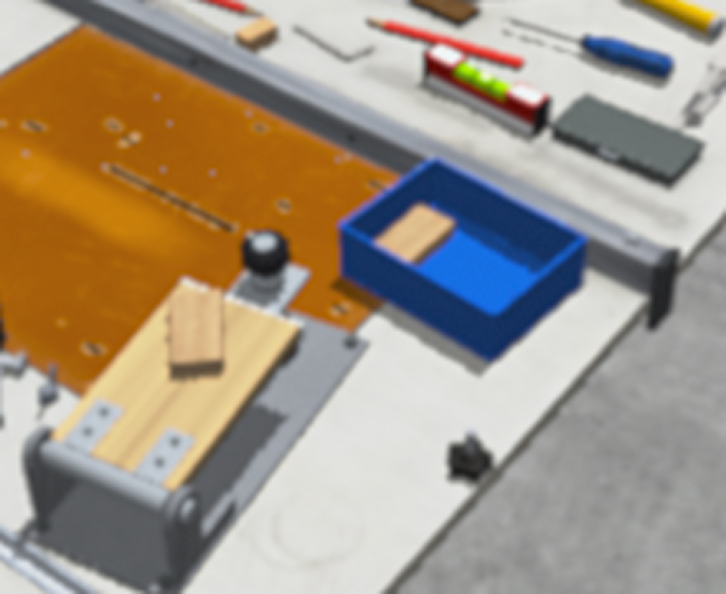

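The top crop shows these block top corners: (204,95), (228,127), (160,180) and (133,148). Plate corners are (340,76) and (358,214), the leaf end runs (236,78)–(249,203), the knob is at (283,128), and the level top spans (727,18)–(744,178). In the scene crop the knob is at (267,245) and the block's top is centred near (196,318).

```bash
python3 - <<'E'
from h import *
d=cam('top'); s=cam('scene')
C=lambda p:np.array(p,float)/3.2+[185-.34,145-.34]
S=lambda p:np.array(p,float)/3.3+[215-.35,135-.35]
def tri(a,b):
    o1,r1=ray(d,C([a]));o2,r2=ray(s,S([b]));A=np.c_[r1[0],-r2[0]];t=np.linalg.lstsq(A,o2-o1,rcond=None)[0]
    p,q=o1+t[0]*r1[0],o2+t[1]*r2[0];return ((p+q)/2).round(4),np.linalg.norm(p-q).round(4)
e=plane(d,C([(340,76),(358,214)]),.006); print('plate',e.round(4),np.linalg.norm(e[0]-e[1]))
X=e[0]-e[1];  # far corner is +x if y axis to +Y
yaw=np.arctan2(X[1],X[0]); R=np.array([[np.cos(yaw),-np.sin(yaw)],[np.sin(yaw),np.cos(yaw)]])
org=e[:,:2].mean(0)+R@[0,.145]; print('yaw',yaw,'org',org)
W=lambda x,y:R@[x,y]+org
t=.055
leaf=lambda x,y,z:np.r_[W(x,.115+y*np.cos(t)+z*np.sin(t)),.07-y*np.sin(t)+z*np.cos(t)]
for n,p in dict(cR=leaf(.052,-.178,.01),cL=leaf(-.052,-.178,.01),knobaxis_z10=leaf(0,-.215,.01),mid=leaf(0,-.0915,.01)).items(): print(n,p.round(4),((proj(d,[p])[0]+.34-[185,145])*3.2).round(0),((proj(s,[p])[0]+.35-[215,135])*3.3).round(0))
print('knob tri',tri((283,128),(267,245)),'block',tri((181,138),(196,318)))
b=plane(d,C([(204,95),(228,127),(160,180),(133,148)]),.1026);print('block',b.round(4),b.mean(0),np.linalg.norm(np.diff(b,axis=0),axis=1))
v=b[0]-b[3]+b[1]-b[2];print('block long dir',np.degrees(np.arctan2(v[1],v[0])))
l=plane(d,C([(727,18),(754,20),(744,178),(716,172)]),.036);print('level',l.round(4),l.mean(0),np.linalg.norm(np.diff(l,axis=0),axis=1)); v=l[0]-l[3]+l[1]-l[2];print(np.degrees(np.arctan2(v[1],v[0])))
from scipy.spatial.transform import Rotation as Q
st=ctrl.state();print(Q.from_quat(st['tcp_rot']).as_matrix().round(3),st['tool_pos'])
tt=plane(d,C([(420,126),(564,141),(547,333),(400,321)]),.055);print('tote',tt.round(4),tt.mean(0))
E
```

```text
plate [[ 0.6296 -0.0032  0.006 ]
 [ 0.5049 -0.0236  0.006 ]] 0.12638376504347817
yaw 0.16189534169311398 org [0.54384688 0.12972149]
cR [0.6052 0.0767 0.0898] [235.  78.] [183. 280.]
cL [0.5025 0.06   0.0898] [249. 201.] [301. 323.]
knobaxis_z10 [0.5598 0.0319 0.0918] [286. 132.] [266. 270.]
mid [0.5399 0.1536 0.085 ] [139. 154.] [179. 380.]
knob tri (array([0.5578, 0.0312, 0.1178]), np.float64(0.0001)) block (array([0.5517, 0.1157, 0.1093]), np.float64(0.0049))
block [[0.587  0.0991 0.1026]
 [0.5608 0.078  0.1026]
 [0.516  0.1307 0.1026]
 [0.5417 0.1542 0.1026]] [0.55138123 0.11549609 0.1026    ] [0.03364976 0.06912863 0.03493764]
block long dir -50.09209086164047
level [[ 0.6823 -0.3456  0.036 ]
 [ 0.681  -0.3694  0.036 ]
 [ 0.5393 -0.3572  0.036 ]
 [ 0.544  -0.3331  0.036 ]] [ 0.61162779 -0.35133137  0.036     ] [0.02388575 0.14227181 0.02453725]
-5.043361763830541
[[ 0.904  0.428 -0.   ]
 [ 0.428 -0.904  0.   ]
 [-0.    -0.    -1.   ]] [ 0.24579981 -0.51972244  0.23112264]
tote [[ 0.575  -0.0772  0.055 ]
 [ 0.5646 -0.1999  0.055 ]
 [ 0.4025 -0.1864  0.055 ]
 [ 0.4097 -0.0646  0.055 ]] [ 0.48792762 -0.13202855  0.055     ]
```

Every check agrees: plate width, block and level sizes, predicted leaf corners, knob position. Moving above the block.

```bash
python3 -m jog '[{"delta_pos":[6.11,12.7,-1.2],"turn":[0,0,104.6],"grip":0.8},{"delta_pos":[6.11,12.7,-1.2],"turn":[0,0,104.6],"grip":0.8},{"delta_pos":[6.11,12.7,-1.2],"turn":[0,0,104.6],"grip":0.8},{"delta_pos":[6.11,12.7,-1.2],"turn":[0,0,104.6],"grip":0.8},{"delta_pos":[6.11,12.7,-1.2],"turn":[0,0,104.6],"grip":0.8},{"delta_pos":[6.11,12.7,-1.2],"turn":[0,0,104.6],"grip":0.8},{"delta_pos":[6.11,12.7,-1.2],"turn":[0,0,104.6],"grip":0.8},{"delta_pos":[6.11,12.7,-1.2],"turn":[0,0,104.6],"grip":0.8},{"delta_pos":[6.11,12.7,-1.2],"turn":[0,0,104.6],"grip":0.8},{"delta_pos":[6.11,12.7,-1.2],"turn":[0,0,104.6],"grip":0.8},{"delta_pos":[6.11,12.7,-1.2],"turn":[0,0,104.6],"grip":0.8},{"delta_pos":[6.11,12.7,-1.2],"turn":[0,0,104.6],"grip":0.8},{"delta_pos":[6.11,12.7,-1.2],"turn":[0,0,104.6],"grip":0.8},{"delta_pos":[6.11,12.7,-1.2],"turn":[0,0,104.6],"grip":0.8},{"delta_pos":[6.11,12.7,-1.2],"turn":[0,0,104.6],"grip":0.8},{"delta_pos":[6.11,12.7,-1.2],"turn":[0,0,104.6],"grip":0.8},{"delta_pos":[6.11,12.7,-1.2],"turn":[0,0,104.6],"grip":0.8}]' 40
cat > st.py <<'E'
from h import *
from scipy.spatial.transform import Rotation as Q
s=ctrl.state();M=Q.from_quat(s['tcp_rot']).as_matrix();print('t',round(s['clock'],2),'pos',s['tool_pos'].round(4),'yhead',np.degrees(np.arctan2(M[1,1],M[0,1])).round(2),'z',M[:,2].round(3),'F',s['wrist_force'].round(1),'op',round(s['opening'],4),'ff',round(s['finger_force'],1),'q',s['joint_positions'].round(2))
E
python3 st.py
```

```text
clock: 2.42
tool_pos: [0.5513, 0.1149, 0.1714]
tcp_rot: [0.423, 0.906, -0.0, 0.0]
wrist_force: [0.1, -0.6, 1.4]
opening: 0.0681
finger_force: 0.0
t 2.42 pos [0.5513 0.1149 0.1714] yhead 39.89 z [-0. -0. -1.] F [ 0.1 -0.6  1.4] op 0.0681 ff 0.0 q [-0.05  0.79 -0.42  1.6   0.4   0.84  0.07]
```

```bash
python3 -m jog '[{"delta_pos":[0,0,-0.8],"turn":[0,0,0],"grip":0.8},{"delta_pos":[0,0,-1.3],"turn":[0,0,0],"grip":0.8},{"delta_pos":[0,0,-1.6],"turn":[0,0,0],"grip":0.8},{"delta_pos":[0,0,-1.76],"turn":[0,0,0],"grip":0.8},{"delta_pos":[0,0,-1.76],"turn":[0,0,0],"grip":0.3},{"delta_pos":[0,0,-1.76],"turn":[0,0,0],"grip":0.2},{"delta_pos":[0,0,-1.76],"turn":[0,0,0],"grip":0.2},{"delta_pos":[0,0,-1.76],"turn":[0,0,0],"grip":0.2},{"delta_pos":[0,0,-1.76],"turn":[0,0,0],"grip":0.2},{"delta_pos":[0,0,-1.76],"turn":[0,0,0],"grip":0.2}]' 40; python3 st.py
```

```text
clock: 3.68
tool_pos: [0.5516, 0.1151, 0.0837]
tcp_rot: [0.423, 0.906, 0.0, 0.0]
wrist_force: [-0.3, -2.4, 5.4]
opening: 0.0366
finger_force: 45.3
t 3.67 pos [0.5516 0.1151 0.0837] yhead 39.9 z [ 0.001 -0.    -1.   ] F [-0.3 -2.4  5.4] op 0.0366 ff 45.3 q [-0.08  0.91 -0.35  1.67  0.47  0.64  0.  ]
```

```bash
python3 -m jog '[{"delta_pos":[0,0,0.8],"turn":[0,0,0],"grip":0.2},{"delta_pos":[0,0,1.5],"turn":[0,0,0],"grip":0.2},{"delta_pos":[-0.3,-0.8,1.6],"turn":[0,0,-10],"grip":0.2},{"delta_pos":[-0.7,-1.8,1.6],"turn":[0,0,-20],"grip":0.2},{"delta_pos":[-1.1,-2.9,1.6],"turn":[0,0,-30],"grip":0.2},{"delta_pos":[-1.4,-4.0,1.6],"turn":[0,0,-40],"grip":0.2},{"delta_pos":[-1.77,-4.9,1.2],"turn":[0,0,-45],"grip":0.2},{"delta_pos":[-1.77,-4.9,0.6],"turn":[0,0,-45],"grip":0.2},{"delta_pos":[-1.77,-4.9,-0.4],"turn":[0,0,-45],"grip":0.2},{"delta_pos":[-1.77,-4.9,-1.1],"turn":[0,0,-45],"grip":0.2},{"delta_pos":[-1.77,-4.9,-1.4],"turn":[0,0,-45],"grip":0.2},{"delta_pos":[-1.77,-4.9,-1.4],"turn":[0,0,-45],"grip":0.2},{"delta_pos":[-1.77,-4.9,-1.4],"turn":[0,0,-45],"grip":0.2}]'; python3 st.py; python3 - <<'E'
from h import *
d=cam('top'); im=d['image']
hsv=cv2.cvtColor(im,cv2.COLOR_RGB2HSV);H,S,V=[hsv[...,i].astype(int) for i in range(3)]
m=(((H<8)|(H>172))&(S>130)&(V>90)).astype(np.uint8);m[:,:422]=0;m[:,445:]=0;m[:110]=0;m[200:]=0
P=plane(d,np.argwhere(m)[:,::-1],.004);print('pencil',P.min(0),P.max(0),cv2.minAreaRect(P[:,:2].astype(np.float32)))
E
```

```text
clock: 5.3
tool_pos: [0.4634, -0.1299, 0.0144]
tcp_rot: [0.738, 0.675, 0.0, 0.001]
wrist_force: [0.6, 0.4, -0.1]
opening: 0.0372
finger_force: 44.5
t 5.3 pos [ 0.4634 -0.1299  0.0144] yhead -5.1 z [ 0.001 -0.    -1.   ] F [ 0.6  0.4 -0.1] op 0.0372 ff 44.5 q [ 0.25  0.97 -0.08  2.    0.36  0.19 -0.24]
pencil [ 0.61974833 -0.43019081  0.004     ] [ 0.767763   -0.39912644  0.004     ] ((0.6936304569244385, -0.4137565493583679), (0.1505851000547409, 0.012568947859108448), 8.83625602722168)
```

```bash
python3 -m jog '[{"delta_pos":[0,0,0],"turn":[0,0,0],"grip":0.7},{"delta_pos":[0,0,0],"turn":[0,0,0],"grip":0.7},{"delta_pos":[0,0,0],"turn":[0,0,0],"grip":0.7},{"delta_pos":[0,0,0.8],"turn":[0,0,0],"grip":0.7},{"delta_pos":[0,0,1.8],"turn":[0,0,0],"grip":0.7},{"delta_pos":[0,0,2.8],"turn":[0,0,-10],"grip":0.6},{"delta_pos":[0.5,-0.9,2.8],"turn":[0,0,-20],"grip":0.6},{"delta_pos":[1.1,-1.8,2.8],"turn":[0,0,-30],"grip":0.6},{"delta_pos":[1.6,-2.7,2.8],"turn":[0,0,-40],"grip":0.6},{"delta_pos":[2.2,-3.6,2.8],"turn":[0,0,-50],"grip":0.6},{"delta_pos":[2.69,-4.4,2.8],"turn":[0,0,-60],"grip":0.6},{"delta_pos":[2.69,-4.4,2.6],"turn":[0,0,-70],"grip":0.6},{"delta_pos":[2.69,-4.4,2.4],"turn":[0,0,-80],"grip":0.6},{"delta_pos":[2.69,-4.4,2.0],"turn":[0,0,-89.9],"grip":0.6},{"delta_pos":[2.69,-4.4,1.8],"turn":[0,0,-89.9],"grip":0.6},{"delta_pos":[2.69,-4.4,1.8],"turn":[0,0,-89.9],"grip":0.6}]'; python3 st.py; python3 - <<'E'
from h import *
cc=[]
for n,(u0,v0,u1,v1) in dict(top=(295,130,455,260),scene=(300,130,460,260)).items():
    d=cam(n); cc.append(cv2.resize(d['image'][v0:v1,u0:u1],None,fx=2.5,fy=2.5,interpolation=cv2.INTER_CUBIC))
cv2.imwrite('pics/c3.png',np.hstack(cc)[:,:,::-1])
E
```

```text
clock: 7.35
tool_pos: [0.5971, -0.3496, 0.1028]
tcp_rot: [0.999, -0.041, -0.0, -0.0]
wrist_force: [-0.1, 0.2, 0.3]
opening: 0.0508
finger_force: 0.0
t 7.35 pos [ 0.5971 -0.3496  0.1028] yhead -94.75 z [-0.001  0.001 -1.   ] F [-0.1  0.2  0.3] op 0.0508 ff 0.0 q [ 0.43  1.05  0.15  1.12 -0.16  0.98 -1.06]
```

View pics/c3.png

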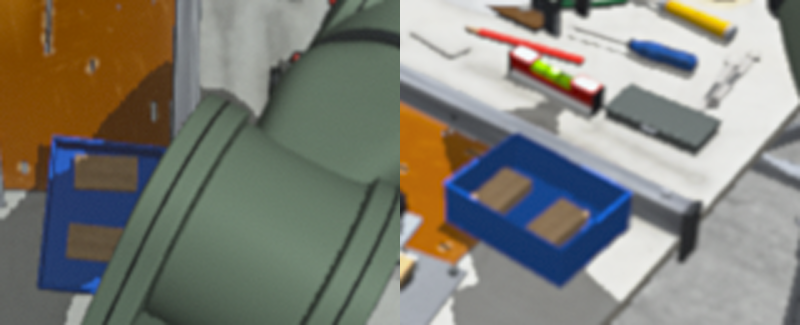

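The finished block lies flat in the tote, at left pixel (97,240) and right pixel (560,222). The level is undisturbed. Next I grasp the level.

```bash
python3 -m jog '[{"delta_pos":[0,0,-0.8],"turn":[0,0,0],"grip":0.6},{"delta_pos":[0,0,-1.5],"turn":[0,0,0],"grip":0.6},{"delta_pos":[0,0,-1.88],"turn":[0,0,0],"grip":0.6},{"delta_pos":[0,0,-1.88],"turn":[0,0,0],"grip":0.6},{"delta_pos":[0,0,-1.88],"turn":[0,0,0],"grip":0.1},{"delta_pos":[0,0,-1.88],"turn":[0,0,0],"grip":0.1},{"delta_pos":[0,0,-1.88],"turn":[0,0,0],"grip":0.1},{"delta_pos":[0,0,-1.88],"turn":[0,0,0],"grip":0.1},{"delta_pos":[0,0,-1.88],"turn":[0,0,0],"grip":0.1}]' 60; python3 st.py
```

```text
clock: 8.57
tool_pos: [0.5981, -0.3504, 0.011]
tcp_rot: [0.999, -0.043, 0.001, 0.001]
wrist_force: [-1.0, -0.6, 8.0]
opening: 0.0228
finger_force: 59.8
t 8.57 pos [ 0.5981 -0.3504  0.011 ] yhead -94.98 z [ 0.002 -0.001 -1.   ] F [-1.  -0.6  8. ] op 0.0228 ff 59.8 q [ 0.43  1.17  0.14  1.15 -0.17  0.82 -1.06]
```

```bash
python3 -m jog '[{"delta_pos":[0,0,1.0],"turn":[0,0,0],"grip":0.1},{"delta_pos":[0,0,2.2],"turn":[0,0,0],"grip":0.1},{"delta_pos":[0,0,3.2],"turn":[0,0,5],"grip":0.1},{"delta_pos":[-0.1,0.5,3.4],"turn":[0,0,12],"grip":0.1},{"delta_pos":[-0.2,1.5,3.4],"turn":[0,0,22],"grip":0.1},{"delta_pos":[-0.3,2.6,3.4],"turn":[0,0,32],"grip":0.1},{"delta_pos":[-0.4,3.7,3.4],"turn":[0,0,42],"grip":0.1},{"delta_pos":[-0.5,4.8,3.4],"turn":[0,0,52],"grip":0.1},{"delta_pos":[-0.6,5.9,3.4],"turn":[0,0,62],"grip":0.1},{"delta_pos":[-0.8,7.0,3.4],"turn":[0,0,72],"grip":0.1},{"delta_pos":[-0.9,8.1,3.4],"turn":[0,0,82],"grip":0.1},{"delta_pos":[-1.0,9.1,3.4],"turn":[0,0,92],"grip":0.1},{"delta_pos":[-1.1,9.8,3.2],"turn":[0,0,101],"grip":0.1},{"delta_pos":[-1.1,9.8,2.8],"turn":[0,0,104.2],"grip":0.1},{"delta_pos":[-1.1,9.8,2.6],"turn":[0,0,104.2],"grip":0.1},{"delta_pos":[-1.1,9.8,2.6],"turn":[0,0,104.2],"grip":0.1},{"delta_pos":[-1.1,9.8,2.6],"turn":[0,0,104.2],"grip":0.1}]'; python3 st.py;python3 - <<'E'
from h import *
cc=[]
for n,(u0,v0,u1,v1) in dict(top=(180,130,340,250),scene=(230,180,390,300)).items():
    d=cam(n); cc.append(cv2.resize(d['image'][v0:v1,u0:u1],None,fx=2.5,fy=2.5,interpolation=cv2.INTER_CUBIC))
cv2.imwrite('pics/c4.png',np.hstack(cc)[:,:,::-1])
E
```

```text
clock: 10.7
tool_pos: [0.5427, 0.1399, 0.14]
tcp_rot: [0.649, 0.761, 0.0, 0.0]
wrist_force: [-0.7, 0.8, -1.2]
opening: 0.0228
finger_force: 59.6
t 10.7 pos [0.5427 0.1399 0.14  ] yhead 9.13 z [ 0.001  0.    -1.   ] F [-0.7  0.8 -1.2] op 0.0228 ff 59.6 q [-0.18  0.81 -0.25  1.65  0.27  0.72 -0.4 ]
```

View pics/c4.png

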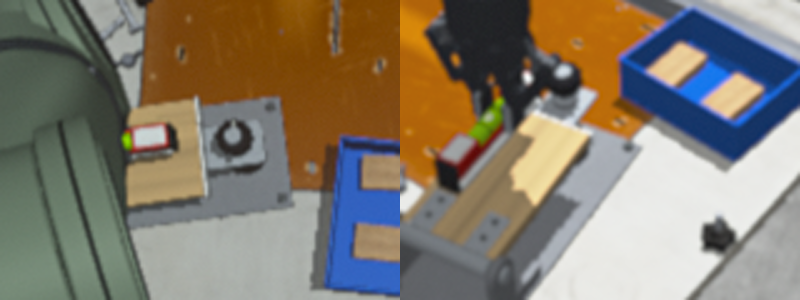

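The level hangs over the leaf, aligned with it, about 43 mm up. Lowering it tilted to match the leaf's slope, then releasing.

```bash
python3 -m jog '[{"delta_pos":[-0.01,0,-0.3],"turn":[-3.1,-0.5,0],"grip":0.1},{"delta_pos":[-0.01,0,-0.6],"turn":[-3.1,-0.5,0],"grip":0.1},{"delta_pos":[-0.01,0,-0.75],"turn":[-3.1,-0.5,0],"grip":0.1},{"delta_pos":[-0.01,0,-0.82],"turn":[-3.1,-0.5,0],"grip":0.1},{"delta_pos":[-0.01,0,-0.86],"turn":[-3.1,-0.5,0],"grip":0.1},{"delta_pos":[-0.01,0,-0.88],"turn":[-3.1,-0.5,0],"grip":0.1},{"delta_pos":[-0.01,0,-0.88],"turn":[-3.1,-0.5,0],"grip":0.1}]'; python3 st.py
```

```text
clock: 11.68
tool_pos: [0.5421, 0.1397, 0.0961]
tcp_rot: [0.648, 0.761, -0.018, 0.021]
wrist_force: [-2.9, -4.5, 10.6]
opening: 0.0227
finger_force: 61.4
t 11.68 pos [0.5421 0.1397 0.0961] yhead 9.17 z [ 0.009 -0.054 -0.998] F [-2.9 -4.5 10.6] op 0.0227 ff 61.4 q [-0.25  0.88 -0.18  1.68  0.33  0.63 -0.47]
```

```bash
python3 -m jog '[{"delta_pos":[0,0,0.03],"turn":[0,0,0],"grip":0.1},{"delta_pos":[0,0,0.03],"turn":[0,0,0],"grip":0.5},{"delta_pos":[0,0,0.03],"turn":[0,0,0],"grip":0.5},{"delta_pos":[0,0,0.03],"turn":[0,0,0],"grip":0.5},{"delta_pos":[0,0,0.03],"turn":[0,0,0],"grip":0.5},{"delta_pos":[0,0.02,0.4],"turn":[0,0,0],"grip":0.5},{"delta_pos":[0,0.04,0.9],"turn":[0,0,0],"grip":0.5},{"delta_pos":[0,0,1.4],"turn":[3.1,0.5,0],"grip":0},{"delta_pos":[0.12,-0.71,1.4],"turn":[3.1,0.5,0],"grip":0},{"delta_pos":[0.12,-0.71,1.2],"turn":[3.1,0.5,0],"grip":0},{"delta_pos":[0.12,-0.71,1.0],"turn":[3.1,0.5,0],"grip":0},{"delta_pos":[0.12,-0.71,0.9],"turn":[3.1,0.5,0],"grip":0},{"delta_pos":[0.12,-0.71,0.8],"turn":[3.1,0.5,0],"grip":0},{"delta_pos":[0.12,-0.71,0.8],"turn":[3.1,0.5,0],"grip":0}]'; python3 st.py;python3 - <<'E'
from h import *
cc=[]
for n,(u0,v0,u1,v1) in dict(top=(190,150,290,240),scene=(240,205,340,295)).items():
    d=cam(n); cc.append(cv2.resize(d['image'][v0:v1,u0:u1],None,fx=4,fy=4,interpolation=cv2.INTER_CUBIC))
cv2.imwrite('pics/c5.png',np.hstack(cc)[:,:,::-1])
E
```

```text
clock: 13.42
tool_pos: [0.5477, 0.105, 0.135]
tcp_rot: [0.648, 0.762, -0.0, -0.0]
wrist_force: [-0.3, -0.1, 0.7]
opening: 0.0002
finger_force: 0.0
t 13.43 pos [0.5477 0.105  0.135 ] yhead 9.24 z [-0.001 -0.    -1.   ] F [-0.3 -0.1  0.7] op 0.0002 ff 0.0 q [-0.12  0.82 -0.25  1.66  0.28  0.7  -0.35]
```

View pics/c5.png

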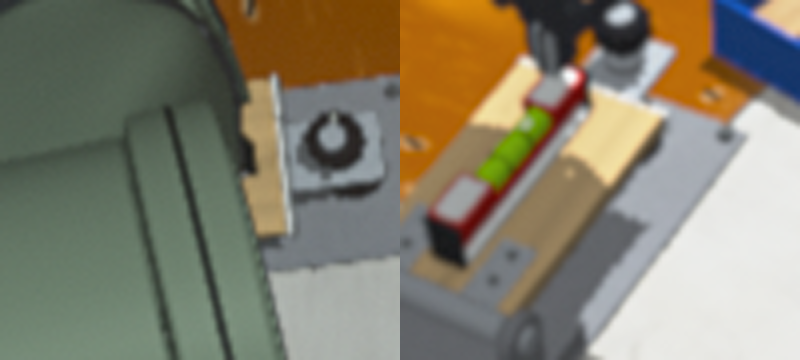

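The scene camera shows the whole vial, from (480,180) to (548,110), with the bubble at the raised knob end. The level stands lengthwise on the leaf. Pressing now.

```bash
python3 -m jog '[{"delta_pos":[0,0,-0.15],"turn":[0,0,0],"grip":0},{"delta_pos":[0,0,-0.25],"turn":[0,0,0],"grip":0},{"delta_pos":[0,0,-0.32],"turn":[0,0,0],"grip":0},{"delta_pos":[0,0,-0.38],"turn":[0,0,0],"grip":0},{"delta_pos":[0,0,-0.44],"turn":[0,0,0],"grip":0},{"delta_pos":[0,0,-0.48],"turn":[0,0,0],"grip":0},{"delta_pos":[0,0,-0.48],"turn":[0,0,0],"grip":0}]'; python3 st.py
```

```text
clock: 14.4
tool_pos: [0.5483, 0.1042, 0.1131]
tcp_rot: [0.648, 0.761, 0.0, 0.001]
wrist_force: [-8.7, -8.8, 42.9]
opening: -0.0002
finger_force: 21.6
t 14.4 pos [0.5483 0.1042 0.1131] yhead 9.17 z [ 0.002 -0.001 -1.   ] F [-8.7 -8.8 42.9] op -0.0002 ff 21.6 q [-0.12  0.85 -0.24  1.68  0.3   0.65 -0.36]
```

```bash
python3 -m jog '[{"delta_pos":[0,0,0.02],"turn":[0,0,0],"grip":0},{"delta_pos":[0,0,0.02],"turn":[0,0,0],"grip":0},{"delta_pos":[0,0,0.02],"turn":[0,0,0],"grip":0},{"delta_pos":[0,0,0.02],"turn":[0,0,0],"grip":0},{"delta_pos":[0,0,0.02],"turn":[0,0,0],"grip":0},{"delta_pos":[0,0,0.02],"turn":[0,0,0],"grip":0},{"delta_pos":[0,0,0.02],"turn":[0,0,0],"grip":0},{"delta_pos":[0,0,0.02],"turn":[0,0,0],"grip":0}]'; python3 st.py
cat > vial.py <<'E'
import sys
from h import *
# level axis in seated pose: predict vial line; sample colours along it in the mean of several scene frames
fs=[cam('scene') for _ in range(6)]; d=fs[0]; im=np.mean([f['image'] for f in fs],0).astype(np.float32)
u0,v0,u1,v1=250,220,290,265
c=cv2.resize(im[v0:v1,u0:u1],None,fx=10,fy=10,interpolation=cv2.INTER_CUBIC).clip(0,255).astype(np.uint8)
cv2.imwrite(sys.argv[1],c[:,:,::-1])
hsv=cv2.cvtColor(im.astype(np.uint8),cv2.COLOR_RGB2HSV);H,S,V=[hsv[...,i].astype(int) for i in range(3)]
m=((H>22)&(H<60)&(S>110)).astype(np.uint8);k=np.zeros_like(m);k[215:270,245:300]=m[215:270,245:300];k[:, :]=k
n,l,st,ce=cv2.connectedComponentsWithStats(k);i=1+np.argmax(st[1:,4]);print(st[i].tolist(),ce[i].round(2))
# centre line by PCA of the vial mask, colours along it in mm of level y
P=plane(d,np.argwhere(l==i)[:,::-1],.110);print('vial region rect',[np.round(x,4) for x in cv2.minAreaRect(P[:,:2].astype(np.float32))])
a=np.array([-.161,.987,0]); c0=P.mean(0)
for o in (-.002,0,.002):
  print('off',o)
  for t in range(-36,37,2):
    p=c0+a*t/1000+np.array([.987,.161,0])*o; u,v=proj(d,[p])[0]
    col=cv2.getRectSubPix(im,(1,1),(float(u),float(v)))[0,0]
    print(t,col.round(0).astype(int).tolist(),end=' ')
  print()
E
python3 vial.py pics/v1.png
```

```text
clock: 15.4
tool_pos: [0.5482, 0.1043, 0.1134]
tcp_rot: [0.648, 0.761, 0.0, 0.001]
wrist_force: [-5.0, -6.8, 27.2]
opening: 0.0003
finger_force: 13.8
t 15.4 pos [0.5482 0.1043 0.1134] yhead 9.18 z [ 0.001 -0.001 -1.   ] F [-5.  -6.8 27.2] op 0.0003 ff 13.8 q [-0.12  0.85 -0.24  1.68  0.3   0.65 -0.36]
[260, 233, 19, 20, 148] [269.36 242.28]
vial region rect [array([0.5379, 0.1518]), array([0.0208, 0.0618]), np.float64(7.7633)]
off -0.002
-36 [142, 96, 98] -34 [134, 77, 73] -32 [123, 66, 40] -30 [113, 91, 18] -28 [107, 120, 6] -26 [105, 139, 9] -24 [104, 148, 10] -22 [104, 149, 10] -20 [104, 149, 10] -18 [104, 148, 10] -16 [103, 146, 10] -14 [99, 140, 10] -12 [94, 133, 10] -10 [91, 128, 10] -8 [92, 130, 10] -6 [98, 140, 10] -4 [102, 145, 10] -2 [104, 147, 10] 0 [104, 147, 10] 2 [103, 147, 10] 4 [103, 146, 9] 6 [104, 146, 6] 8 [104, 144, 3] 10 [104, 140, 15] 12 [103, 137, 29] 14 [103, 137, 27] 16 [104, 141, 9] 18 [104, 145, 3] 20 [102, 145, 8] 22 [102, 145, 9] 24 [102, 143, 9] 26 [104, 137, 8] 28 [110, 123, 8] 30 [122, 100, 28] 32 [131, 91, 64] 34 [139, 91, 90] 36 [140, 100, 101] 
off 
[... 623 characters left out ...]
146, 122, 119] 36 [150, 133, 134] 
off 0.002
-36 [145, 115, 116] -34 [136, 90, 84] -32 [126, 94, 40] -30 [116, 114, 2] -28 [113, 139, 4] -26 [111, 156, 8] -24 [111, 159, 9] -22 [111, 160, 8] -20 [111, 159, 8] -18 [110, 158, 7] -16 [107, 153, 7] -14 [101, 145, 7] -12 [95, 136, 6] -10 [94, 135, 7] -8 [102, 144, 7] -6 [107, 153, 8] -4 [111, 157, 9] -2 [111, 159, 9] 0 [112, 159, 8] 2 [112, 159, 5] 4 [116, 159, 16] 6 [123, 159, 51] 8 [133, 159, 88] 10 [138, 159, 104] 12 [141, 160, 109] 14 [137, 163, 94] 16 [130, 163, 61] 18 [118, 160, 11] 20 [113, 159, 3] 22 [111, 159, 8] 24 [112, 157, 7] 26 [114, 152, 5] 28 [123, 141, 32] 30 [134, 132, 77] 32 [145, 133, 117] 34 [151, 141, 139] 36 [154, 152, 153]
```

View pics/v1.png

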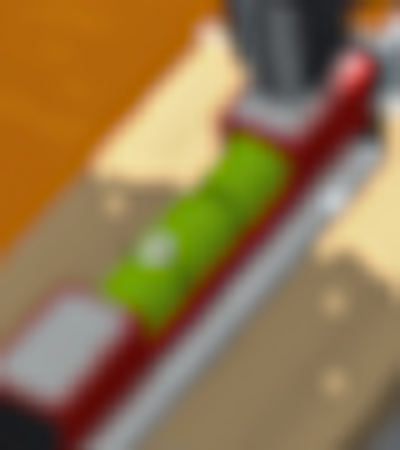

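The bubble sits at about (157,247) in the crop, the knob-side line at about (228,195). That puts the bubble about 11 mm towards the hinge, so the foot needs about 2 rad clockwise. The TCP height gives the same answer: 2.6 mm low over 141 mm is 0.018 rad. Going to the knob.

```bash
python3 -m jog '[{"delta_pos":[0,0,0.4],"turn":[0,0,0],"grip":0},{"delta_pos":[0,0,0.9],"turn":[0,0,0],"grip":0},{"delta_pos":[0.1,-0.7,1.1],"turn":[0,0,10],"grip":0.55},{"delta_pos":[0.21,-1.45,1.1],"turn":[0,0,20],"grip":0.55},{"delta_pos":[0.21,-1.45,1.1],"turn":[0,0,30],"grip":0.55},{"delta_pos":[0.21,-1.45,1.1],"turn":[0,0,40],"grip":0.55},{"delta_pos":[0.21,-1.45,1.1],"turn":[0,0,50],"grip":0.55},{"delta_pos":[0.21,-1.45,1.1],"turn":[0,0,50],"grip":0.55},{"delta_pos":[0.21,-1.45,1.1],"turn":[0,0,50],"grip":0.55}]' 30; python3 st.py; python3 - <<'E'
from h import *
d=cam('scene');im=d['image'];g=cv2.cvtColor(im,cv2.COLOR_RGB2HSV)
k=np.zeros(im.shape[:2],np.uint8);k[195:226,280:312]=255*(im[195:226,280:312].max(2)<70)
n,l,st,ce=cv2.connectedComponentsWithStats(k)
for i in range(1,n):
    if st[i,4]>20: print(st[i].tolist(),ce[i].round(1))
for z in(.093,.118): print(proj(d,[(.5588,.032,z)])[0].round(1))
E
```

```text
clock: 16.82
tool_pos: [0.5583, 0.0324, 0.1672]
tcp_rot: [0.267, 0.964, 0.0, -0.0]
wrist_force: [0.0, -0.2, -0.1]
opening: 0.0471
finger_force: 0.0
t 16.82 pos [0.5583 0.0324 0.1672] yhead 58.99 z [-0.  0. -1.] F [ 0.  -0.2 -0.1] op 0.0471 ff 0.0 q [ 0.16  0.81 -0.54  1.62  0.51  0.86  0.45]
[289, 207, 13, 12, 96] [295.3 213.2]
[295.5 216.3]
[295.  208.8]
```

```bash
python3 -m jog '[{"delta_pos":[0.01,0,-0.5],"turn":[-3.1,-0.5,0],"grip":0.55},{"delta_pos":[0.01,0,-1.0],"turn":[-3.1,-0.5,0],"grip":0.55},{"delta_pos":[0.01,0,-1.3],"turn":[-3.1,-0.5,0],"grip":0.55},{"delta_pos":[0.01,0,-1.45],"turn":[-3.1,-0.5,0],"grip":0.55},{"delta_pos":[0.01,0,-1.45],"turn":[-3.1,-0.5,0],"grip":0.55},{"delta_pos":[0.01,0,-1.45],"turn":[-3.1,-0.5,0],"grip":0.2},{"delta_pos":[0.01,0,-1.45],"turn":[-3.1,-0.5,0],"grip":0.2},{"delta_pos":[0.01,0,-1.45],"turn":[-3.1,-0.5,0],"grip":0.2},{"delta_pos":[0.01,0,-1.45],"turn":[-3.1,-0.5,0],"grip":0.2}]' 30; python3 st.py
```

```text
clock: 18.0
tool_pos: [0.5587, 0.0314, 0.0954]
tcp_rot: [0.266, 0.964, -0.026, 0.011]
wrist_force: [-4.2, -4.6, 2.6]
opening: 0.0336
finger_force: 32.1
t 18.0 pos [0.5587 0.0314 0.0954] yhead 59.11 z [ 0.008 -0.055 -0.998] F [-4.2 -4.6  2.6] op 0.0336 ff 32.1 q [ 0.08  0.9  -0.43  1.68  0.62  0.71  0.33]
```

```bash
python3 -m jog '[{"delta_pos":[0,0,0],"turn":[0.08,-0.55,-10],"grip":0.2},{"delta_pos":[0,0,0],"turn":[0.16,-1.1,-20],"grip":0.2},{"delta_pos":[0,0,0],"turn":[0.24,-1.65,-30],"grip":0.2},{"delta_pos":[0,0,0],"turn":[0.32,-2.2,-40],"grip":0.2},{"delta_pos":[0,0,0],"turn":[0.4,-2.75,-50],"grip":0.2},{"delta_pos":[0,0,0],"turn":[0.48,-3.3,-60],"grip":0.2},{"delta_pos":[0,0,0],"turn":[0.56,-3.85,-70],"grip":0.2},{"delta_pos":[0,0,0],"turn":[0.64,-4.4,-80],"grip":0.2},{"delta_pos":[0,0,0],"turn":[0.72,-4.95,-90],"grip":0.2},{"delta_pos":[0,0,0],"turn":[0.8,-5.5,-100],"grip":0.2},{"delta_pos":[0,0,0],"turn":[0.9,-6.1,-111],"grip":0.2},{"delta_pos":[0,0,0],"turn":[0.9,-6.2,-113],"grip":0.2},{"delta_pos":[0,0,0],"turn":[0.9,-6.2,-113],"grip":0.2},{"delta_pos":[0,0,0],"turn":[0.9,-6.2,-113],"grip":0.2},{"delta_pos":[0,0,0],"turn":[0.9,-6.2,-113],"grip":0.2}]'; python3 st.py
```

```text
clock: 19.88
tool_pos: [0.5613, 0.0315, 0.096]
tcp_rot: [0.951, 0.309, -0.002, 0.029]
wrist_force: [11.7, -5.5, -0.2]
opening: 0.0333
finger_force: 31.9
t 19.88 pos [0.5613 0.0315 0.096 ] yhead -53.98 z [ 0.014 -0.056 -0.998] F [11.7 -5.5 -0.2] op 0.0333 ff 31.9 q [-0.19  0.88  0.1   1.69 -0.03  0.57 -1.05]
```

```bash
python3 -m jog '[{"delta_pos":[0,0,0],"turn":[0,0,0],"grip":0.55},{"delta_pos":[0,0,0],"turn":[0,0,0],"grip":0.55},{"delta_pos":[0,0,0],"turn":[0,0,0],"grip":0.55},{"delta_pos":[0,0,0.5],"turn":[0,0,0],"grip":0.55},{"delta_pos":[0,0,1.3],"turn":[0,0,0],"grip":0.55},{"delta_pos":[-0.1,0.7,1.5],"turn":[3.2,0.8,0],"grip":0},{"delta_pos":[-0.21,1.44,1.3],"turn":[3.2,0.8,0],"grip":0},{"delta_pos":[-0.21,1.44,1.1],"turn":[3.2,0.8,0],"grip":0},{"delta_pos":[-0.21,1.44,1.0],"turn":[3.2,0.8,0],"grip":0},{"delta_pos":[-0.21,1.44,1.0],"turn":[3.2,0.8,0],"grip":0}]'; python3 st.py
```

```text
clock: 21.12
tool_pos: [0.5484, 0.1033, 0.1445]
tcp_rot: [0.951, 0.309, -0.003, -0.001]
wrist_force: [-0.3, 0.7, -0.1]
opening: 0.0002
finger_force: 0.0
t 21.12 pos [0.5484 0.1033 0.1445] yhead -54.02 z [-0.006 -0.    -1.   ] F [-0.3  0.7 -0.1] op 0.0002 ff 0.0 q [-0.28  0.8   0.07  1.65 -0.08  0.7  -1.11]
```

```bash
python3 -m jog '[{"delta_pos":[0,0,0],"turn":[0,0,10],"grip":0},{"delta_pos":[0,0,-0.02],"turn":[0,0,20],"grip":0},{"delta_pos":[0,0,-0.04],"turn":[0,0,30],"grip":0},{"delta_pos":[0,0,-0.06],"turn":[0,0,40],"grip":0},{"delta_pos":[0,0,-0.08],"turn":[0,0,50],"grip":0},{"delta_pos":[0,0,-0.1],"turn":[0,0,60],"grip":0},{"delta_pos":[0,0,-0.15],"turn":[0,0,63],"grip":0},{"delta_pos":[0,0,-0.15],"turn":[0,0,63],"grip":0},{"delta_pos":[0,0,-0.15],"turn":[0,0,63],"grip":0}]'; python3 st.py
```

```text
clock: 22.25
tool_pos: [0.5484, 0.1041, 0.1374]
tcp_rot: [0.65, 0.76, -0.003, 0.001]
wrist_force: [0.1, -0.3, 0.7]
opening: -0.0003
finger_force: 0.0
t 22.25 pos [0.5484 0.1041 0.1374] yhead 8.89 z [-0.003 -0.005 -1.   ] F [ 0.1 -0.3  0.7] op -0.0003 ff 0.0 q [-0.12  0.81 -0.24  1.65  0.27  0.71 -0.34]
```

```bash
python3 -m jog '[{"delta_pos":[0,0,-0.15],"turn":[0,0,0],"grip":0},{"delta_pos":[0,0,-0.25],"turn":[0,0,0],"grip":0},{"delta_pos":[0,0,-0.32],"turn":[0,0,0],"grip":0},{"delta_pos":[0,0,-0.37],"turn":[0,0,0],"grip":0},{"delta_pos":[0,0,-0.41],"turn":[0,0,0],"grip":0},{"delta_pos":[0,0,-0.44],"turn":[0,0,0],"grip":0},{"delta_pos":[0,0,-0.44],"turn":[0,0,0],"grip":0},{"delta_pos":[0,0,-0.44],"turn":[0,0,0],"grip":0},{"delta_pos":[0,0,-0.44],"turn":[0,0,0],"grip":0}]'; python3 st.py
```

```text
clock: 23.38
tool_pos: [0.5486, 0.1039, 0.1161]
tcp_rot: [0.649, 0.761, -0.003, 0.001]
wrist_force: [-4.1, -4.9, 20.7]
opening: -0.0001
finger_force: 9.9
t 23.38 pos [0.5486 0.1039 0.1161] yhead 9.02 z [-0.002 -0.005 -1.   ] F [-4.1 -4.9 20.7] op -0.0001 ff 9.9 q [-0.13  0.85 -0.23  1.67  0.29  0.66 -0.35]
```

```bash
python3 -m jog '[{"delta_pos":[0,0,0],"turn":[0,0,0],"grip":0},{"delta_pos":[0,0,0],"turn":[0,0,0],"grip":0},{"delta_pos":[0,0,0],"turn":[0,0,0],"grip":0},{"delta_pos":[0,0,0],"turn":[0,0,0],"grip":0},{"delta_pos":[0,0,0],"turn":[0,0,0],"grip":0},{"delta_pos":[0,0,0],"turn":[0,0,0],"grip":0},{"delta_pos":[0,0,0],"turn":[0,0,0],"grip":0},{"delta_pos":[0,0,0],"turn":[0,0,0],"grip":0}]'; python3 vial.py pics/v2.png; python3 st.py
```

```text
clock: 24.38
tool_pos: [0.5486, 0.104, 0.1161]
tcp_rot: [0.649, 0.761, -0.003, 0.001]
wrist_force: [-3.7, -4.4, 19.9]
opening: -0.0003
finger_force: 9.9
[259, 233, 19, 19, 144] [268.87 242.26]
vial region rect [array([0.5388, 0.1506]), array([0.0202, 0.0617]), np.float64(9.1615)]
off -0.002
-36 [138, 81, 83] -34 [127, 70, 52] -32 [116, 76, 16] -30 [109, 105, 7] -28 [105, 133, 8] -26 [104, 143, 9] -24 [104, 149, 10] -22 [104, 149, 10] -20 [104, 149, 10] -18 [104, 147, 10] -16 [101, 144, 10] -14 [97, 137, 10] -12 [91, 128, 10] -10 [89, 126, 9] -8 [94, 133, 7] -6 [101, 143, 3] -4 [107, 147, 22] -2 [110, 149, 30] 0 [113, 149, 36] 2 [111, 149, 33] 4 [109, 148, 23] 6 [105, 147, 2] 8 [101, 143, 5] 10 [96, 137, 8] 12 [95, 134, 10] 14 [97, 138, 10] 16 [102, 144, 10] 18 [103, 146, 10] 20 [104, 147, 10] 22 [103, 146, 10] 24 [103, 145, 9] 26 [107, 138, 6] 28 [115, 123, 8] 30 [126, 108, 51] 32 [136, 99, 86] 34 [142, 107, 108] 36 [146, 115, 118] 
off 0
-36 [139, 90, 90] -34 [129, 79, 55] -32 [118, 96, 19] -30 [111, 123, 3] -28 [109, 144, 7] -26 [109, 154, 9] -24 [109, 156, 10] -22 [109, 156, 10] -
[... 635 characters left out ...]
 [112, 160, 9] -22 [112, 160, 9] -20 [111, 159, 9] -18 [110, 157, 8] -16 [105, 151, 8] -14 [99, 142, 7] -12 [95, 135, 6] -10 [99, 139, 7] -8 [111, 151, 26] -6 [126, 159, 63] -4 [141, 166, 102] -2 [148, 169, 116] 0 [152, 171, 123] 2 [145, 169, 104] 4 [133, 166, 78] 6 [121, 158, 34] 8 [107, 148, 1] 10 [100, 141, 6] 12 [100, 142, 8] 14 [106, 151, 9] 16 [110, 157, 10] 18 [112, 159, 10] 20 [112, 159, 9] 22 [112, 159, 9] 24 [112, 157, 5] 26 [115, 152, 3] 28 [124, 141, 48] 30 [135, 135, 96] 32 [146, 139, 127] 34 [153, 149, 149] 36 [156, 155, 157] 
t 24.68 pos [0.5486 0.104  0.1161] yhead 9.03 z [-0.002 -0.005 -1.   ] F [-3.4 -4.6 19.5] op -0.0001 ff 9.9 q [-0.13  0.85 -0.23  1.67  0.29  0.66 -0.35]
```

View pics/v2.png

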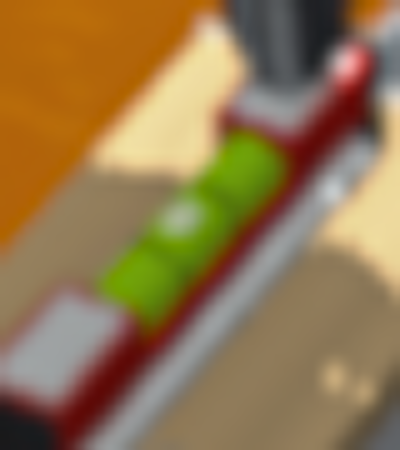

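The bubble at (182,217) lies midway between the two lines at (228,195) and (150,243), about 0.4 mm off centre. The push is a steady 20 N, well past what seats the leaf.

```bash
python3 -c "
from station import order
print(order.finish_job())"
```

```text
the job is handed in; nothing more can be done
None
```

I handed the job in with the block in the tote, the level lengthwise on the leaf under a steady 20 N push, and the bubble about 0.4 mm off centre after 113° clockwise on the knob; the pencil, star knob and screwdriver were not touched, and no verdict came back.

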